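# Tuck the tea-light tin's flap shut

## Robot

A 6-joint arm with a two-finger parallel gripper is mounted at the origin on a cart in front of the work surface, level with it; the furniture and walls round the work are solid. World frame = base frame: x ahead of the robot, y to its left, z up, the work surface at z = 0. Lengths are in mm, angles in rad, forces in N, time in s.
With the tool pointing down it reaches from about 400 to 925 mm from the base axis. Payload 12.5 kg.
Tool frame: the origin (TCP) lies at the very end of the fingers, on their centre line; the grasp point (between the pads) lies 19 mm behind it (env.tcp_to_grasp is the distance from the TCP to the grasp point, in mm); z points along the fingers, x is the direction in which the jaws open and shut, and the axes are right-handed (so a half turn about z gives the same grasp; the last joint's range is limited). The gripper opens to 95 mm and grips with 3 to 60 N. Pads are 20 mm wide; open, the fingers measure 119 mm over their backs; the gripper's body (75 mm by 180 mm) begins 59 mm behind the grasp point.
Start: joints at [1.072, 0.491, 1.559, -0, 1.092, -0.106], TCP at [239.222, 577.428, 180.761] pointing down, gripper open.
Joint ranges: [-3.1, 3.1], [-0.84, 2.19], [0.05, 2.79], [-1.13, 4.28], [0.06, 2.93], [-2.69, 2.69]. Speed limits (rad/s): [2.22, 2.22, 2.79, 3.14, 3.14, 3.14].

## Interface

Orientations are given as [roll, pitch, yaw] about the fixed x, y, z axes, in that order (R = Rz(yaw) Ry(pitch) Rx(roll)).
In Python, from cell import env, vision, job gives the robot as it stands.
- The arm moves only by the shell command python3 -m pendant 'ROWS' [OPENING]. ROWS is JSON, a list of rows, each a list of 4 numbers: the shift along the tool's x, y, z in mm, then the turn about the tool's z in degrees. In form: [[tx, ty, tz, turn], ...]. A call has 1 to 8 rows; each row is the pose to reach, as a shift and turn from the pose measured when the call began, along the tool's axes at that moment; what a row does not reach only later rows make up. A row lasts 1/8 s, in which the tool goes at most 62.5 mm and 10.7 degrees, less where a joint would pass 70% of its speed; a pose out of reach is approached as far as the arm can. A call with a gripper value outside its range is refused whole. OPENING is the closure, from 0 (fully open) to 1 (shut), set as the call begins (- or left out, the last holds). The fingers move at their own pace and stop on an object; the grip force is fixed at half the most. Time passes only in rows, so rows that repeat a pose let the fingers close. It gives the time, the measured TCP pose, the force and the opening at its end, in the units of the state.
- env.state(): the state, without advancing time (a new reading comes with each control period).
- vision.read_camera(name): name is "side" or "top"; returns a dict with "pixels" (420x560x3 uint8, red, green, blue), "intrinsics" (3x3 intrinsics, pixels), "R" (3x3) and "t" (3): a world point X has camera coordinates R X + t. Camera axes: x right, y down, z forward; pixel columns grow to the right and rows downward; lengths in mm; the calibration is good to about 2 mm. A picture is of the moment at which its call begins. There is no depth.
- job.job_done(): hands the job in, once; it reports no verdict.
Trained networks look in a picture, given as the dict that the camera call returned (one of the last four; its "shot" number tells which), for a name from the list of things; names that differ only in an ending like _2 or _b are one class to them, and where a whole thing is asked for, a point or a joint stands for the part that bears it (a point fixed in the world has none). Each returns a list of dicts, best first, with "confidence" (0 to 1); they miss things now and then, are a little off and sometimes report something else, mostly with a low value. They report only what shows in the picture. A call takes as long as a camera call.
- vision.find_in(picture, query): "at" ([x, y, z] in mm, in the coordinates of the camera as it stood for that picture, good to about 4 mm: the middle of the surface that is visible of it).
- vision.regions_of(picture, query): "pixels" (420x560 bool, what is visible of it).
The state is a dict: "t": time; "joints": joint angles; "qvel": joint speeds; "tau": joint torques, N m; "eef_pos": TCP position; "tcp_rot": TCP orientation; "ft_force": force on the tool from outside, world axes, zero at the start; "moment": the same for the moment, N m; "opening": opening from 0.0 (shut) to 1.0 (fully open).
Only numpy, scipy, OpenCV 4.12 (cv2) and the standard library are available. Lean on these libraries where they do the work, as an engineer would, in place of code of your own. Each camera call takes 0.05 s, during which the arm holds its last target.

## Task

Close the tin of tea lights using a fingertip only: fold its hinged flap over the candles, keep it pressed flat, and push it along by its raised ridge until its free edge is tucked fully beneath the tin's lip, so that the flap stays shut when you let go. Touch it with the fingers alone and pick nothing up: the tin stays standing where it is on its trivet, and the things around it are left alone.

Things in the scene. Friction and masses are not known exactly. Their poses are not given: they have to be found in the camera images.
- tin: Low open white tin, 100 mm (its x) by 96 mm (y), walls 35 mm high, 4 mm thick; loose on a trivet, about 0.9 kg with four tea lights fixed in it. Origin: centre of its underside, z up. The flap's hinge runs along x on the +y side (y = 46, z = 38 mm). On the -y side a wall 47 mm high carries the lip: 4 mm thick, overhanging inward from y = -48 to -33 mm, underside 43 mm up.
- trivet: Round wooden trivet under the tin, 156 mm across, fixed to the worktop; it stands 8 to 30 mm proud of it, so the tin's height differs each time. Origin on its axis, 30 mm below its flat top.
- flap (a joint): Flap angle, rad: 0 = flat over the tin, 1.57 = upright, 1.75 = leaning outward (stop). A grey metal plate 90 mm wide along the hinge, 4 mm thick, reaching 76 mm from the hinge axis, which lies in its mid-plane. Flat, its top is 40 mm above the tin's underside. A weak spring lifts it to about 0.8 rad if let go untucked; holding it flat takes under 2 N at the ridge, 3 N half-way to the hinge.
- flap_slide (a joint): How far (m) the hinge pin has slid in its slots towards the lip (tin's -y): 0 = back, the start; 0.013 = fully home. Stiff (3.5 N), stays where left; a hard push while folding or a finger dragged over the flap moves it too, so let go straight up. At 0 the flat flap's edge is 3 mm short of the lip, at 0.013 10 mm under it. If not flat, the edge meets the lip or rides over it.
- flap_ridge (a point): Centre of the foot of the ridge on the flap's outer face, 52 mm from the hinge axis: a bar 60 mm long parallel to the hinge, 6 mm thick, 7 mm high. The face between hinge and ridge is smooth: a fingertip pressed there and moved towards the lip pushes the ridge and so the flap. Axes are the flap's: z out of its outer face, y towards the hinge.
- flap_edge (a point): Middle of the flap's free edge, 76 mm from the hinge axis.
- lip_edge (a point): Middle of the lip's inner edge, at its underside, 43 mm above the tin's underside; axes as the tin's.
- match_box: Small red-topped match box, 53 x 36 x 15 mm, a loose bystander; origin at its underside.
- mill: Small shaker with grey cap, 44 mm across, 90 mm high, a loose bystander; origin at its underside.
- red_cap_jar: Spice jar with red cap, 45 mm across, 106 mm high, a loose bystander; origin at its underside.
- pill_tub: White and blue tub with a pale cap, 36 mm across, 78 mm high, a loose bystander; origin at its underside.
- mug: Mug with a green band, 83 mm across, 94 mm high, a loose bystander; origin at its underside.
- spare_tealight: Tea light, 38 mm across, 15 mm high, standing alone on the worktop, a loose bystander; origin at its underside.

How it is judged:
By the outcome, as a careful person would: the job done as asked, in the order asked, and still so for the second after the job is handed in, with the robot touching nothing.
It also fails if it takes over 38 s, if anything falls off the work surface, if the arm or the gripper's body presses on something with over 40 N, if the wrist force passes 120 N, or if a joint passes its speed limit or range.

## Working session

There is one attempt and no reset: what is moved stays moved. The work goes in short steps, Python scripts to look and compute and a shell command to move; the robot and the scene stay as the last step left them, time stands still between calls to the robot, and variables do not carry over. Pictures are saved under pics/ and viewed, and the job is handed in when it is done.

```bash
ls; mkdir -p pics
cat > h.py <<'E'
import numpy as np,cv2
from cell import env,vision,job
def toworld(p,at): return np.array(p["R"]).T@(np.array(at)-np.array(p["t"]))
def proj(p,X):
    c=np.array(p["R"])@np.array(X)+np.array(p["t"]); u=np.array(p["intrinsics"])@c; return u[:2]/u[2]
def save(p,n): cv2.imwrite(f"pics/{n}.png",p["pixels"][:,:,::-1])
E
python3 - <<'E'
from h import *
np.set_printoptions(precision=1,suppress=True)
s=env.state();print(s["t"],s["eef_pos"],s["tcp_rot"],s["opening"],s["ft_force"])
for c in["top","side"]:
    p=vision.read_camera(c);save(p,c+"0")
    print(c,-np.array(p["R"]).T@np.array(p["t"]))
    for q in["tin","trivet","flap","flap_ridge","flap_edge","lip_edge","match_box","mill","red_cap_jar","pill_tub","mug","spare_tealight"]:
        for d in vision.find_in(p,q)[:2]: 
            w=toworld(p,d["at"]);print(q,round(d["confidence"],2),w,proj(p,w))
print(env.state()["t"])
E
```

```text
pics
0.0 [239.1 577.2 180.2] [-3.1  0.   1.2] 0.9985277079143955 [ 0.3  0.5 -0.5]
top [ 398.6  -13.5 1326. ]
tin 0.87 [473.7 108.4  35.3] [241.8 219.5]
trivet 0.65 [ 429.7 -343.1   74.4] [393.1 235.6]
trivet 0.63 [580.5 341.2 107.3] [160.8 180.7]
flap 0.57 [459.3 141.6 118.1] [227.5 222.7]
flap_ridge 0.64 [423.1 311.4  18.8] [176.7 235.3]
flap_ridge 0.48 [459.5 147.9 115.3] [225.4 222.7]
flap_edge 0.6 [461.  144.4 109.3] [226.9 222.3]
lip_edge 0.63 [471.  108.1  29.1] [242.  220.5]
lip_edge 0.49 [ 452.5 -275.3    8.6] [365.6 228.4]
match_box 0.67 [424.2 311.4  18.9] [176.7 234.9]
mill 0.6 [ 427.7 -339.6   74.4] [391.9 236.3]
red_cap_jar 0.65 [579.2 341.3 107.4] [160.8 181.1]
pill_tub 0.44 [506.2 332.1  76.9] [165.9 206.9]
mug 0.71 [ 544.7 -369.9   34.2] [398.2 198.4]
side [ 108.9 -371.1 1119.2]
tin 0.79 [467.7 114.2  40.7] [246.4 195.5]
trivet 0.95 [432.1  64.2  24.2] [250.2 220.3]
trivet 0.29 [570.5 336.8  79.3] [215.8 111.8]
flap 0.69 [456.1 144.5  99.6] [232.5 178.8]
flap_ridge 0.91 [457.2 143.9  98.5] [233.1 178.9]
flap_edge 0.71 [458.5 144.1 104.7] [233.2 177.2]
flap_edge 0.35 [ 546.7 -373.9   47.2] [423.3 307.9]
lip_edge 0.8 [473.3 118.2  44.6] [246.8 192.4]
lip_edge 0.41 [456.1 146.  103.3] [232.  177.6]
match_box 0.88 [421.1 307.7  17.7] [183.4 165.3]
mill 0.9 [ 422.1 -351.5   74.2] [381.6 338.1]
red_cap_jar 0.8 [572.3 335.5  78.5] [216.7 111.9]
pill_tub 0.7 [502.  332.6  54.9] [198.5 133.4]
mug 0.81 [ 545.6 -372.1   43.7] [422.  308.2]
spare_tealight 0.69 [ 451.3 -276.6    8.2] [359.4 312.4]
spare_tealight 0.19 [472.7 116.1  43.5] [247.3 193.3]
1.3
```

Run:
```python
import cv2
a=cv2.imread('pics/top0.png')[150:290,170:310];b=cv2.imread('pics/side0.png')[120:260,170:310]
o=cv2.hconcat([cv2.resize(a,(400,400),interpolation=2),cv2.resize(b,(400,400),interpolation=2)])
cv2.imwrite('pics/crop0.png',o)
```

```text
(no output)
```

View pics/crop0.png

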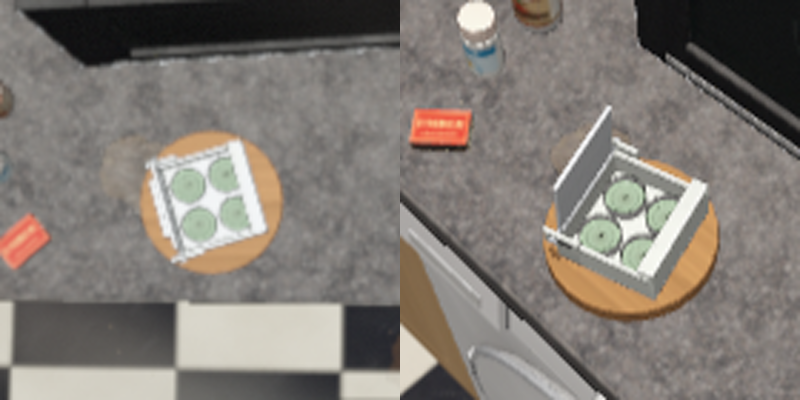

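View pics/top0.png

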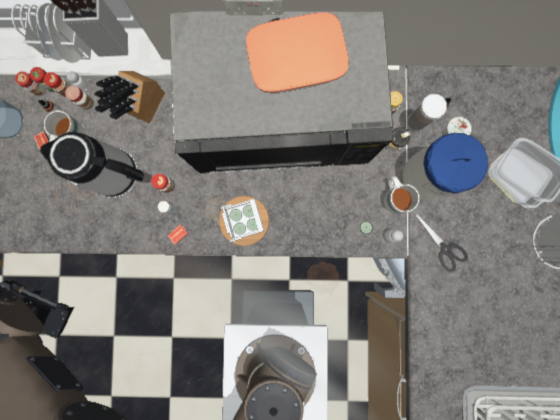

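View pics/side0.png

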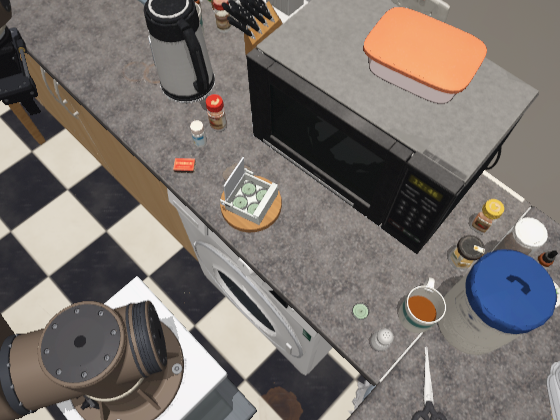

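Run:
```python
import cv2
a=cv2.imread('pics/top0.png')[190:250,210:280];b=cv2.imread('pics/side0.png')[155:235,210:290]
def g(im,s,x0,y0,n):
    o=cv2.resize(im,None,fx=s,fy=s,interpolation=cv2.INTER_CUBIC)
    for k in range(0,im.shape[1],10):
        cv2.line(o,(k*s,0),(k*s,6),(0,0,255),1);cv2.putText(o,str(x0+k),(k*s,18),0,.4,(0,0,255),1)
    for k in range(0,im.shape[0],10):
        cv2.line(o,(0,k*s),(6,k*s),(0,0,255),1);cv2.putText(o,str(y0+k),(8,k*s+4),0,.4,(0,0,255),1)
    cv2.imwrite(n,o)
g(a,10,210,190,'pics/ta.png');g(b,7,210,155,'pics/sa.png')
```

```text
(no output)
```

View pics/ta.png

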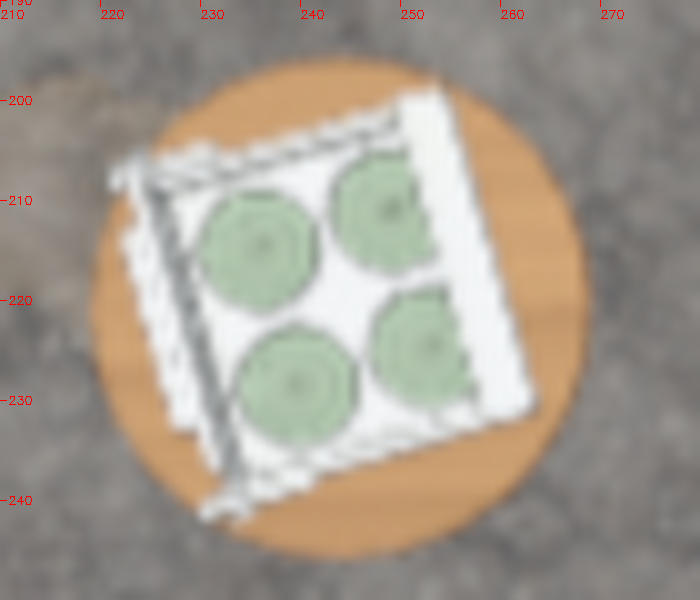

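View pics/sa.png

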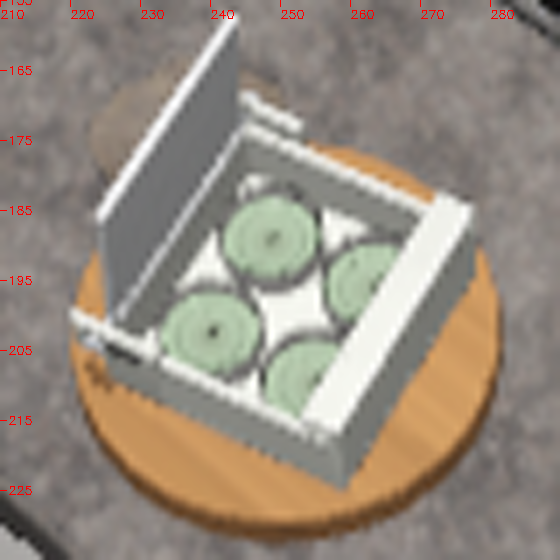

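```bash
cat > fit.py <<'E'
from h import *
from scipy.optimize import least_squares
np.set_printoptions(precision=2,suppress=True)
pt=vision.read_camera("top");ps=vision.read_camera("side")
obs=[(pt,(50,-48,47),(253.5,198.7)),(pt,(-50,-48,47),(263.5,231)),(pt,(-50,-33,47),(258,232.5)),(pt,(50,-33,47),(249.5,200)),
(ps,(50,-48,47),(277.4,185)),(ps,(50,-33,47),(272.4,182.6)),(ps,(-50,-33,47),(253.3,214.7)),(ps,(-50,-48,47),(257.9,217.4)),(ps,(-50,-48,0),(259.6,224.6))]
fl=[(ps,-45,(224,186.1)),(ps,45,(243.6,157.6))]
def W(v,X):
    c,s=np.cos(v[2]),np.sin(v[2]);return np.array([v[0]+c*X[0]-s*X[1],v[1]+s*X[0]+c*X[1],v[3]+X[2]])
def res(v):
    r=[]
    for p,X,u in obs: r+=list(proj(p,W(v,X))-np.array(u)+.5)
    for p,x,u in fl:
        a=v[4];r+=list(proj(p,W(v,(x,46-76*np.cos(a),38+76*np.sin(a))))-np.array(u)+.5)
    return np.array(r)
f=least_squares(res,[470,110,.3,20,1.7],loss='soft_l1')
v=f.x;print(v,'yawdeg',np.degrees(v[2]));print(f.fun.reshape(-1,2))
J=f.jac;print(np.sqrt(np.diag(np.linalg.inv(J.T@J)))*.4)
# trivet
for p in(pt,ps):
    m=vision.regions_of(p,"trivet")
    for d in m[:1]:
        ys,xs=np.nonzero(d["pixels"]);print(d["confidence"],xs.min(),xs.max(),ys.min(),ys.max())
E
python3 fit.py
```

```text
[473.9  103.63   0.3   15.83 -11.05] yawdeg 17.240293702403665
[[ 0.2   0.36]
 [-0.48 -0.11]
 [ 0.22 -0.19]
 [-0.58  0.47]
 [ 0.61 -0.07]
 [ 0.24 -0.1 ]
 [-0.38 -0.19]
 [ 0.52 -0.29]
 [-0.32  1.  ]
 [ 0.14  0.27]
 [-0.13 -0.32]]
[0.64 0.65 0.01 1.77 0.01]
0.8 220 281 176 231
```

```bash
cat > tool.py <<'E'
from h import *
from scipy.spatial.transform import Rotation as Ro
np.set_printoptions(precision=2,suppress=True)
V=[473.9,103.6,0.3009,15.8]
def W(X,v=V):
    c,s=np.cos(v[2]),np.sin(v[2]);return np.array([v[0]+c*X[0]-s*X[1],v[1]+s*X[0]+c*X[1],v[3]+X[2]])
def show(*targets):
    s=env.state();R=Ro.from_euler('xyz',s["tcp_rot"]).as_matrix()
    p=np.array(s["eef_pos"]);c,sn=np.cos(V[2]),np.sin(V[2]);d=p-np.array([V[0],V[1],V[3]])
    print('t',round(s["t"],2),'tcp',p,'rot',np.degrees(s["tcp_rot"]),'f',np.array(s["ft_force"]),'op',round(s["opening"],3),'tin',np.array([c*d[0]+sn*d[1],-sn*d[0]+c*d[1],d[2]]))
    yaw=np.arctan2(R[1,0],R[0,0]);dy=V[2]+np.pi/2-yaw
    print('turn deg',-np.degrees((dy+np.pi)%(2*np.pi)-np.pi))
    for t in targets: print(t,R.T@(W(t)-p))
E
python3 - <<'E'
from tool import *
show((0,85,150),(0,85,100))
p=vision.read_camera("top")
for x in(580,600,620,640,660):print(x,proj(p,(x,110,0)),proj(p,(x,110,150)))
E
```

```text
t 1.5 tcp [239.19 577.45 180.75] rot [-180.     -0.01   67.5 ] f [-0.17 -0.15  0.74] op 0.997 tin [-83.73 522.12 164.95]
turn deg -39.74513317776844
(0, 85, 150) [-282.57  343.86   14.92]
(0, 85, 100) [-282.57  343.86   64.92]
580 [242.98 186.74] [238.17 179.46]
600 [243.1  180.49] [238.32 172.43]
620 [243.23 174.26] [238.46 165.42]
640 [243.35 168.03] [238.6  158.43]
660 [243.47 161.83] [238.75 151.46]
```

```bash
python3 -m pendant '[[-35,43,0,-7],[-70,86,0,-14],[-106,129,0,-21],[-141,172,0,-28],[-176,215,5,-35],[-212,258,10,-39.7],[-247,301,15,-39.7],[-282,344,15,-39.7]]' 1; python3 -c "
from tool import *
show((0,85,100))"
```

```text
t: 2.55
eef_pos: [449.7, 183.5, 165.7]
tcp_rot: [3.141, -0.0, 1.871]
ft_force: [-0.1, 0.0, 0.0]
opening: 0.214
t 2.55 tcp [449.68 183.55 165.66] rot [179.99  -0.01 107.2 ] f [-0.14  0.05  0.02] op 0.214 tin [  0.56  83.53 149.86]
turn deg -0.04354641720551853
(0, 85, 100) [ 1.46 -0.57 49.86]
```

```bash
python3 -m pendant '[[2,0,20,0],[2,0,50,0],[2,0,50,0],[2,0,50,0]]' 1; python3 -c "
from tool import *
show((0,85,100))
p=vision.read_camera('side');save(p,'s1')
cv2.imwrite('pics/s1c.png',cv2.resize(p['pixels'][130:240,180:300,::-1],None,fx=5,fy=5,interpolation=2))
p=vision.read_camera('top');cv2.imwrite('pics/t1c.png',cv2.resize(p['pixels'][150:260,180:300,::-1],None,fx=5,fy=5,interpolation=2))
"
```

```text
t: 3.05
eef_pos: [449.5, 185.7, 116.5]
tcp_rot: [3.141, -0.0, 1.871]
ft_force: [1.1, -0.1, 0.8]
opening: 0.002
t 3.05 tcp [449.48 185.71 116.49] rot [179.95  -0.   107.22] f [ 1.11 -0.14  0.81] op 0.002 tin [  1.01  85.66 100.69]
turn deg -0.025090014617878287
(0, 85, 100) [-0.66 -1.01  0.69]
```

View pics/s1c.png

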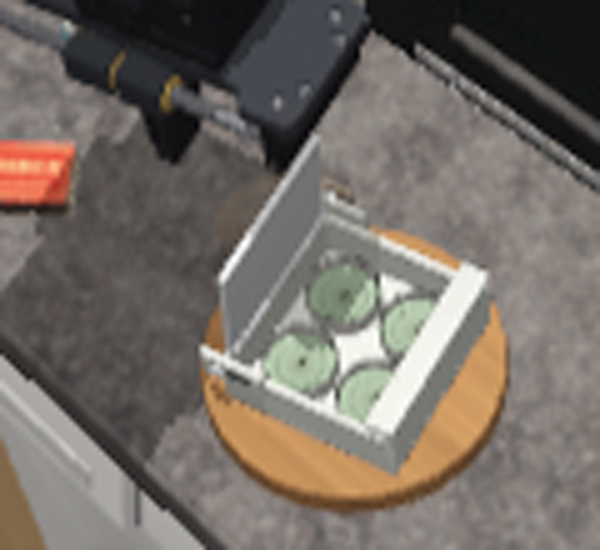

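View pics/t1c.png

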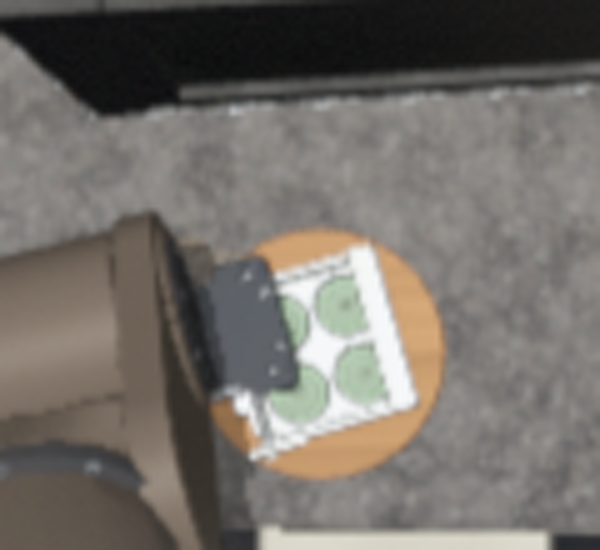

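```bash
python3 -c "
from tool import *
p=vision.read_camera('side')
for X in[(1,85.7,100.7),(1,73.7,100.7),(1,97.7,100.7),(-37,0,179),(-37,-5,179),(0,44,114),(45,44,114)]: print(X,(proj(p,W(X))-[180,130])*5)
"
```

```text
(1, 85.7, 100.7) [190.63 181.98]
(1, 73.7, 100.7) [212.29 191.89]
(1, 97.7, 100.7) [169.06 172.12]
(-37, 0, 179) [293.68 228.46]
(-37, -5, 179) [303.65 233.03]
(0, 44, 114) [262.67 203.32]
(45, 44, 114) [310.29 131.8 ]
```

```bash
python3 -c "
import cv2
a=cv2.imread('pics/s1.png')[60:200,120:300];cv2.imwrite('pics/s1d.png',cv2.resize(a,None,fx=4.4,fy=4.2,interpolation=2))"
```

```text
(no output)
```

View pics/s1d.png

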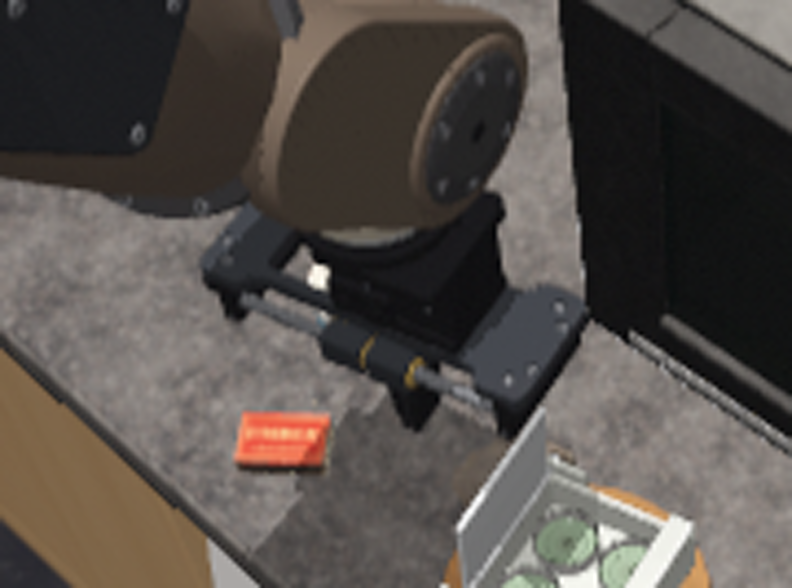

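```bash
python3 -m pendant '[[-12,-1,0,0],[-22,-1,0,0],[-26,-1,0,0],[-29,-1,0,0],[-32,-1,0,0],[-35,-1,0,0],[-38,-1,0,0]]' 1;python3 -m pendant '[[-3,0,0,0],[-6,0,0,0],[-10,0,0,0],[-14,0,0,0]]' 1; python3 -c "
from tool import *
show((0,32,100))
p=vision.read_camera('side')
cv2.imwrite('pics/s2c.png',cv2.resize(p['pixels'][130:240,180:300,::-1],None,fx=5,fy=5,interpolation=2))
"
```

```text
t: 4.08
eef_pos: [459.8, 149.1, 116.6]
tcp_rot: [3.14, -0.0, 1.872]
ft_force: [0.2, 1.2, 0.2]
opening: 0.004
t: 4.58
eef_pos: [464.0, 135.5, 116.6]
tcp_rot: [3.14, -0.0, 1.872]
ft_force: [-0.1, -0.0, 0.4]
opening: 0.006
t 4.58 tcp [464.04 135.45 116.63] rot [179.9   -0.   107.23] f [-0.12 -0.03  0.37] op 0.006 tin [  0.03  33.34 100.83]
turn deg -0.00787747076206776
(0, 32, 100) [-1.34 -0.03  0.83]
```

View pics/s2c.png

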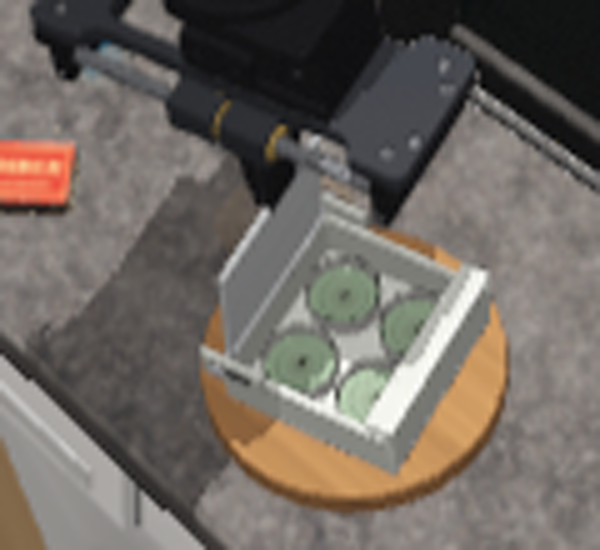

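```bash
python3 -c "
from tool import *
p=vision.read_camera('side')
for a in(1.75,1.57,1.4,1.2,1.0,.8): print(a,[(proj(p,W((x,46-76*np.cos(a),38+76*np.sin(a))))-[180,130]+.5)*5 for x in(-45,45)])
for X in[(-10,33,100.7),(-10,21,100.7),(-10,45,100.7),(10,21,100.7)]: print(X,(proj(p,W(X))-[180,130]+.5)*5)
cv2.imwrite('pics/s3c.png',cv2.resize(p['pixels'][155:215,210:270,::-1],None,fx=10,fy=10,interpolation=2))
"
```

```text
1.75 [array([187.42, 267.45]), array([284.68, 123.05])]
1.57 [array([212.43, 277.91]), array([309.24, 132.71])]
1.4 [array([236.72, 290.3 ]), array([332.93, 144.52])]
1.2 [array([264.98, 307.44]), array([360.28, 161.21])]
1.0 [array([291.65, 326.57]), array([385.87, 180.17])]
0.8 [array([315.49, 346.78]), array([408.52, 200.5 ])]
(-10, 33, 100.7) [277.27 246.06]
(-10, 21, 100.7) [299.4  256.23]
(-10, 45, 100.7) [255.24 235.93]
(10, 21, 100.7) [320.45 223.91]
```

View pics/s3c.png

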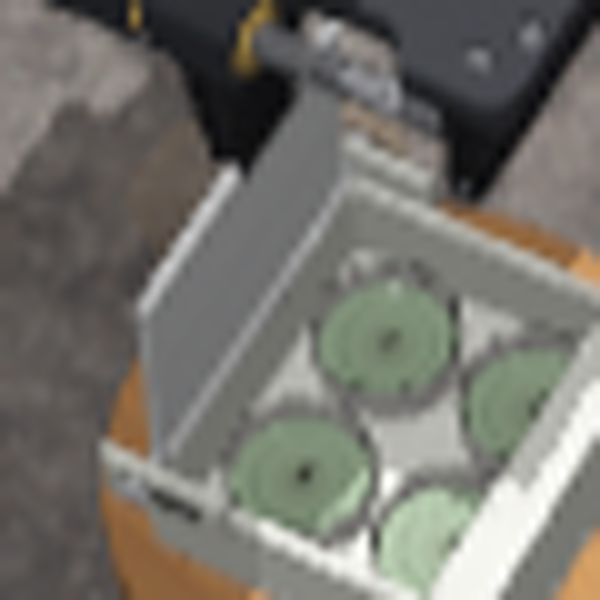

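```bash
python3 -c "
from tool import *
s=env.state();T=np.array(s['eef_pos']);R=Ro.from_euler('xyz',s['tcp_rot']).as_matrix()
for n,(x0,x1,y0,y1) in dict(side=(170,310,110,220),top=(170,310,150,260)).items():
    p=vision.read_camera(n);f=5.5
    o=cv2.resize(p['pixels'][y0:y1,x0:x1,::-1],None,fx=f,fy=f,interpolation=2)
    def m(l,c):
        X=T+R@np.array(l,float);u=(proj(p,X)-[x0,y0]+.5)*f;cv2.circle(o,tuple(int(v) for v in u),3,c,-1)
    for z,c in((0,(0,0,255)),(-78,(0,255,255))):
        for sx in(-12,12) if z==0 else (-90,90):
            for sy in(-10,10) if z==0 else (-37,37): m((sx,sy,z),c)
    cv2.imwrite('pics/d_%s.png'%n,o)
"
```

```text
(no output)
```

View pics/d_side.png

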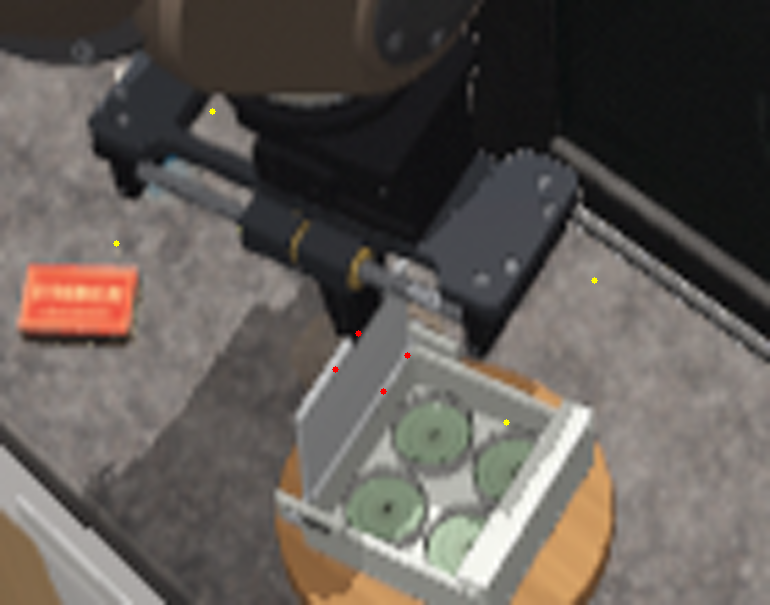

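View pics/d_top.png

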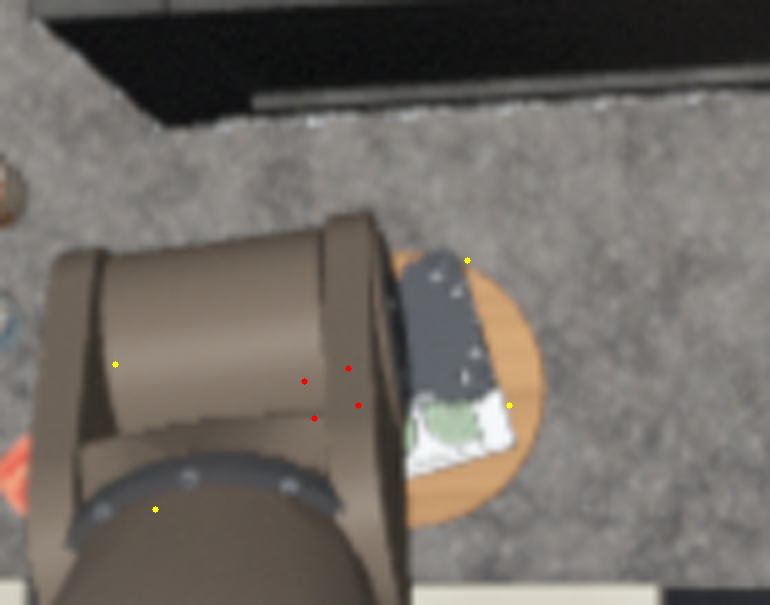

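```bash
python3 -c "
from tool import *
p=vision.read_camera('side');p0=[170,110]
for z in(100.8,115,130,145): print(z,'s1c',[(proj(p,W((x,85.7,z)))-[180,130]+.5)*5 for x in(-10,10)],'d',[(proj(p,W((x,y,z)))-p0+.5)*5.5 for x,y in((-10,33),(10,33),(0,45),(0,21))])
"; python3 -c "
import cv2
a=cv2.imread('pics/s1.png')[130:180,190:260];cv2.imwrite('pics/s1e.png',cv2.resize(a,None,fx=11,fy=11,interpolation=0))"
```

```text
100.8 s1c [array([181.18, 201.79]), array([202.79, 170.21])] d [array([359.98, 380.54]), array([383.25, 345.14]), array([347.48, 351.72]), array([395.94, 373.9 ])]
115 s1c [array([177.5 , 185.76]), array([199.37, 153.94])] d [array([357.06, 363.28]), array([380.61, 327.61]), array([344.44, 334.23]), array([393.42, 356.58])]
130 s1c [array([173.53, 168.44]), array([195.68, 136.37])] d [array([353.9 , 344.62]), array([377.75, 308.66]), array([341.15, 315.34]), array([390.7 , 337.86])]
145 s1c [array([169.46, 150.71]), array([191.91, 118.39])] d [array([350.67, 325.51]), array([374.83, 289.27]), array([337.79, 296.  ]), array([387.91, 318.7 ])]
```

View pics/s1e.png

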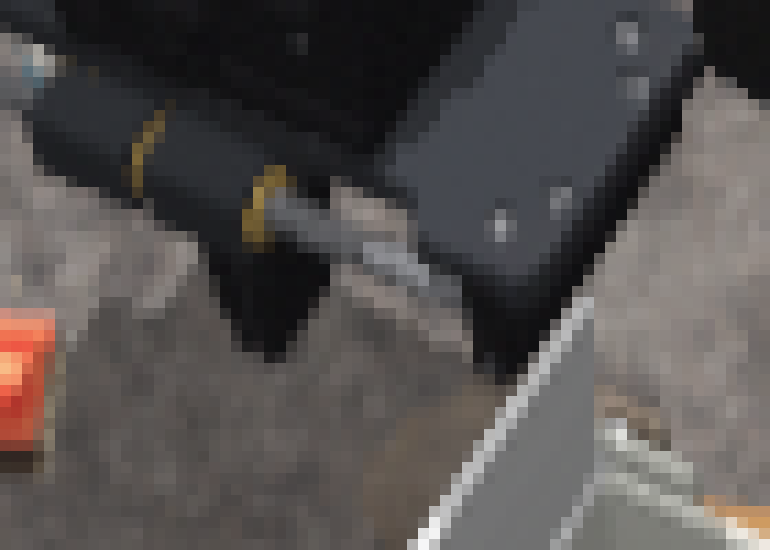

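```bash
python3 -m pendant '[[26,0,0,0],[52,0,0,0],[52,0,15,0],[52,0,30,0],[52,0,30,0]]' 1; python3 -c "
from tool import *
show((0,32,100))
p=vision.read_camera('side')
cv2.imwrite('pics/s4c.png',cv2.resize(p['pixels'][130:200,190:280,::-1],None,fx=8,fy=8,interpolation=0))
"
```

```text
t: 5.45
eef_pos: [448.1, 185.4, 86.0]
tcp_rot: [-3.142, -0.0, 1.872]
ft_force: [0.2, 0.2, 0.5]
opening: 0.003
t 5.45 tcp [448.1  185.41  86.  ] rot [-180.     -0.01  107.24] f [0.19 0.23 0.47] op 0.003 tin [-0.4  85.78 70.2 ]
turn deg -0.0021035982072687585
(0, 32, 100) [-53.78   0.4  -29.81]
```

View pics/s4c.png

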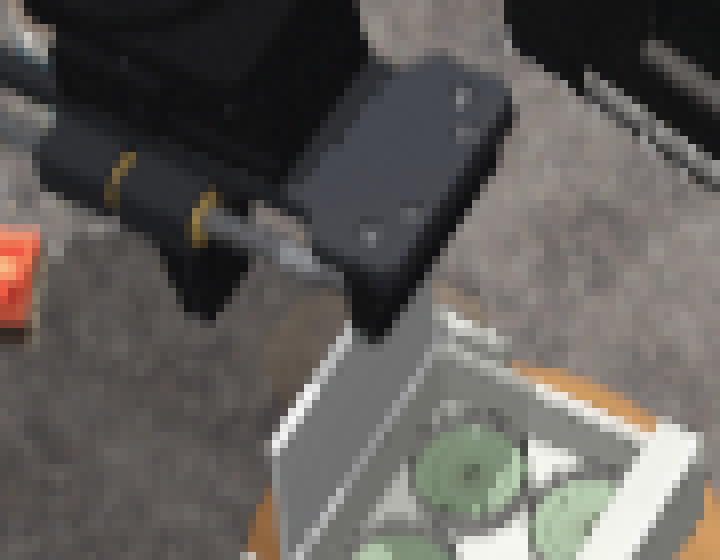

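```bash
python3 -m pendant '[[-12,0,0,0],[-20,0,0,0],[-24,0,0,0],[-28,0,0,0],[-31,0,0,0]]' 1;python3 -m pendant '[[-3,0,0,0],[-6,0,0,0],[-9,0,0,0]]' 1;  python3 -m pendant '[[-3,0,0,0],[-6,0,0,0],[-9,0,0,0]]' 1; python3 -c "
from tool import *
show((0,32,100))
p=vision.read_camera('side')
cv2.imwrite('pics/s5c.png',cv2.resize(p['pixels'][130:220,200:290,::-1],None,fx=6,fy=6,interpolation=0))
"
```

```text
t: 6.12
eef_pos: [457.7, 155.6, 86.6]
tcp_rot: [3.141, -0.0, 1.871]
ft_force: [0.2, -0.5, -0.2]
opening: 0.001
t: 6.5
eef_pos: [460.4, 146.9, 86.6]
tcp_rot: [3.141, -0.0, 1.872]
ft_force: [0.5, 1.0, 0.6]
opening: 0.002
t: 6.88
eef_pos: [463.2, 138.1, 86.6]
tcp_rot: [3.141, -0.0, 1.871]
ft_force: [0.9, -0.7, 0.2]
opening: 0.003
t 6.88 tcp [463.15 138.07  86.6 ] rot [179.95  -0.01 107.23] f [ 0.92 -0.67  0.21] op 0.003 tin [-0.05 36.11 70.8 ]
turn deg -0.01299715578071094
(0, 32, 100) [ -4.1    0.08 -29.2 ]
```

View pics/s5c.png

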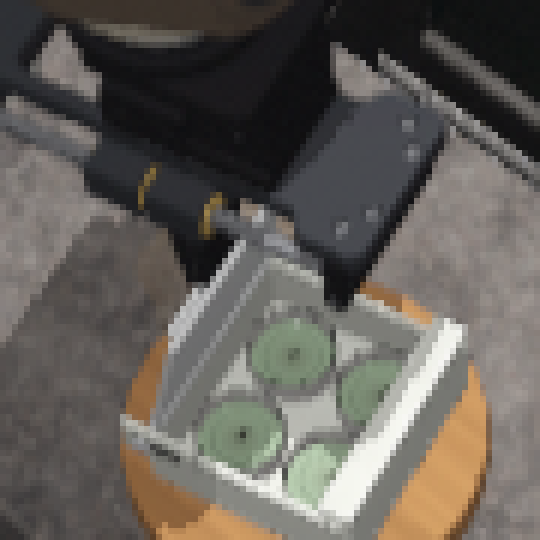

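```bash
python3 -m pendant '[[-4,0,0,0],[-8,0,0,0],[-12,0,0,0],[-16,0,0,0]]' 1;  python3 -m pendant '[[-4,0,0,0],[-8,0,0,0],[-12,0,0,0],[-16,0,0,0]]' 1; python3 -c "
from tool import *
show((0,32,100))
p=vision.read_camera('side')
cv2.imwrite('pics/s6c.png',cv2.resize(p['pixels'][130:220,200:290,::-1],None,fx=6,fy=6,interpolation=0))
"
```

```text
t: 7.42
eef_pos: [468.0, 122.3, 86.6]
tcp_rot: [3.141, -0.0, 1.871]
ft_force: [-0.4, 0.3, -0.1]
opening: 0.005
t: 7.92
eef_pos: [472.9, 106.7, 86.6]
tcp_rot: [3.141, -0.0, 1.871]
ft_force: [0.7, 0.0, 0.2]
opening: 0.001
t 7.92 tcp [472.9  106.74  86.61] rot [179.94  -0.   107.22] f [0.68 0.02 0.25] op 0.001 tin [-0.03  3.3  70.81]
turn deg -0.021299633228967316
(0, 32, 100) [ 28.7    0.04 -29.19]
```

View pics/s6c.png

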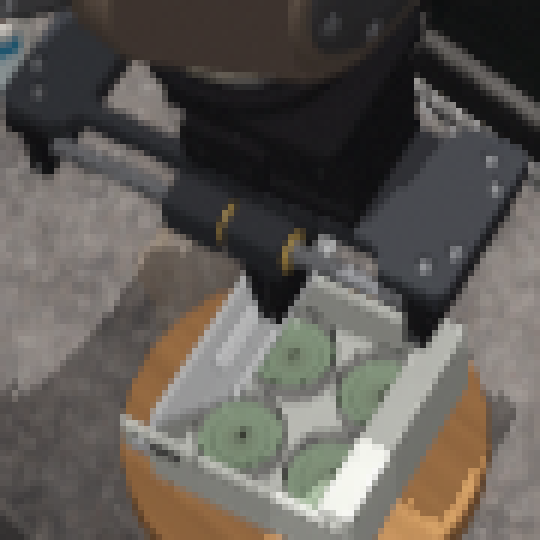

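```bash
python3 -c "
from tool import *
p=vision.read_camera('side')
cv2.imwrite('pics/s7c.png',cv2.resize(p['pixels'][165:225,215:275,::-1],None,fx=10,fy=10,interpolation=2))
for d in vision.find_in(p,'flap_ridge')[:2]+vision.find_in(p,'flap_edge')[:2]: print(d['confidence'],toworld(p,d['at']),proj(p,toworld(p,d['at'])))
for a in(1.75,1.57,1.4,1.2,1.0,.8): print(a,[(proj(p,W((x,46-76*np.cos(a),38+76*np.sin(a))))-[215,165]+.5)*10 for x in(-45,45)])
"
```

```text
0.79 [445.09 120.87  96.86] [235.96 188.28]
0.71 [ 546.24 -373.62   43.79] [422.71 308.43]
0.7 [447.97 121.34  96.6 ] [236.73 187.47]
1.75 [array([ 24.84, 184.91]), array([ 219.35, -103.89])]
1.57 [array([ 74.86, 205.82]), array([268.49, -84.58])]
1.4 [array([123.43, 230.6 ]), array([315.85, -60.96])]
1.2 [array([179.96, 264.88]), array([370.56, -27.59])]
1.0 [array([233.29, 303.14]), array([421.73,  10.34])]
0.8 [array([280.99, 343.56]), array([467.04,  51.01])]
```

View pics/s7c.png

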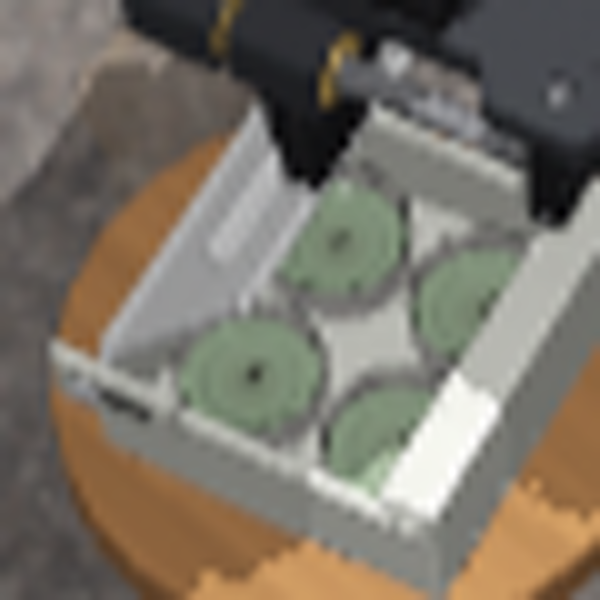

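```bash
python3 -m pendant '[[-4,0,0,0],[-8,0,0,0],[-12,0,0,0],[-16,0,0,0],[-16,0,-20,0],[10,0,-50,0],[40,0,-50,0]]' 1; python3 -c "
from tool import *
show((0,32,100))
p=vision.read_camera('side')
cv2.imwrite('pics/s8c.png',cv2.resize(p['pixels'][165:225,215:275,::-1],None,fx=10,fy=10,interpolation=2))
"
```

```text
t: 9.0
eef_pos: [461.9, 145.5, 138.4]
tcp_rot: [3.137, 0.0, 1.87]
ft_force: [-0.2, -0.8, 0.2]
opening: 0.004
t 9.0 tcp [461.9  145.46 138.41] rot [179.74   0.02 107.14] f [-0.21 -0.8   0.16] op 0.004 tin [  0.94  43.54 122.61]
turn deg -0.10188630853407912
(0, 32, 100) [-11.53  -1.02  22.61]
```

View pics/s8c.png

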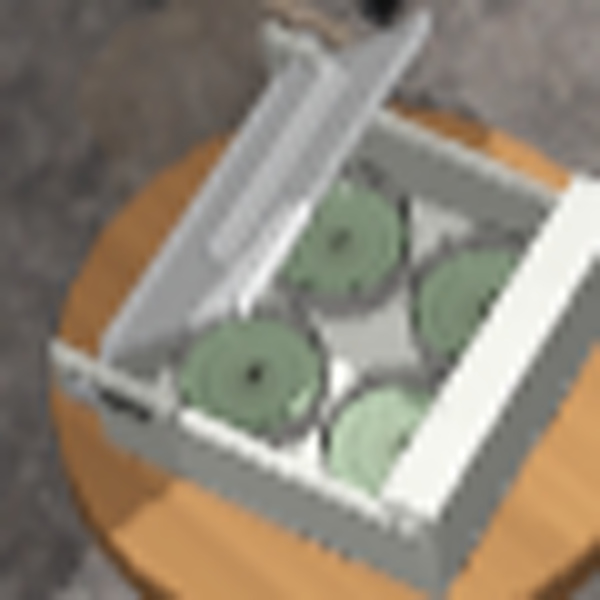

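```bash
python3 -m pendant '[[0,-1,30,0],[0,-1,60,0],[0,-1,75,0],[0,-1,80,0],[0,-1,80,0]]' 1; python3 -c "
from tool import *
show((0,38.8,30.3),(0,33.6,28.8),(0,28.2,26))
p=vision.read_camera('side')
cv2.imwrite('pics/s9c.png',cv2.resize(p['pixels'][145:225,205:285,::-1],None,fx=7,fy=7,interpolation=2))
"
```

```text
t: 9.68
eef_pos: [459.6, 147.4, 57.6]
tcp_rot: [3.139, -0.0, 1.871]
ft_force: [-0.4, 0.8, 0.5]
opening: 0.006
t 9.68 tcp [459.61 147.42  57.64] rot [179.85  -0.03 107.19] f [-0.42  0.78  0.5 ] op 0.006 tin [-0.67 46.09 41.84]
turn deg -0.045627552846440204
(0, 38.8, 30.3) [-7.29  0.64 11.53]
(0, 33.6, 28.8) [-12.49   0.64  13.03]
(0, 28.2, 26) [-17.89   0.64  15.83]
```

View pics/s9c.png

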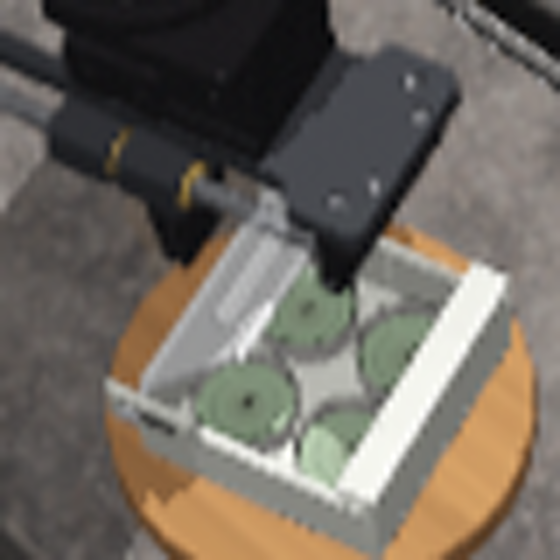

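```bash
python3 -c "
from tool import *
p=vision.read_camera('side')
for z in(42,57,72,80):print(z,[(proj(p,W((x,y,z)))-[205,145]+.5)*7 for x,y in((-10,46),(0,46),(10,46))])
"
python3 -m pendant '[[-3,1,5,0],[-7,1,11,0],[-10,1,12,0],[-12,1,13,0],[-15,1,15,0]]' 1;python3 -c "
from tool import *
show((0,28.2,26),(0,22.3,22.3),(0,18,16.8),(0,15,10))
p=vision.read_camera('side')
cv2.imwrite('pics/s10c.png',cv2.resize(p['pixels'][145:225,205:285,::-1],None,fx=7,fy=7,interpolation=2))
"
```

```text
42 [array([195.7 , 310.58]), array([209.96, 288.76]), array([224.11, 267.09])]
57 [array([191.76, 289.2 ]), array([206.18, 267.21]), array([220.51, 245.37])]
72 [array([187.73, 267.34]), array([202.33, 245.18]), array([216.83, 223.17])]
80 [array([185.55, 255.49]), array([200.24, 233.23]), array([214.83, 211.12])]
t: 10.4
eef_pos: [465.2, 133.5, 43.1]
tcp_rot: [3.138, -0.001, 1.871]
ft_force: [-0.1, 0.8, 0.0]
opening: 0.007
t 10.4 tcp [465.21 133.48  43.08] rot [179.8   -0.03 107.2 ] f [-0.15  0.83  0.05] op 0.007 tin [ 0.56 31.11 27.28]
turn deg -0.04284234394771604
(0, 28.2, 26) [-2.91 -0.56  1.28]
(0, 22.3, 22.3) [-8.81 -0.57  4.98]
(0, 18, 16.8) [-13.12  -0.58  10.47]
(0, 15, 10) [-16.12  -0.61  17.27]
```

View pics/s10c.png

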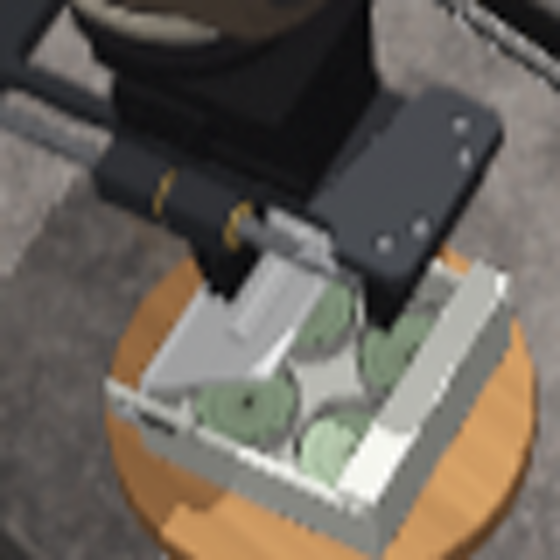

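```bash
python3 -m pendant '[[-2,0,1.5,0],[-4,0,3,0],[-6,0,4.5,0],[-8,0,6,0],[-10,0,8,0],[-11,0,10,0]]' 1;python3 -c "
from tool import *
show((0,15,10))
p=vision.read_camera('side')
cv2.imwrite('pics/s11c.png',cv2.resize(p['pixels'][145:225,205:285,::-1],None,fx=7,fy=7,interpolation=2))
"
```

```text
t: 11.2
eef_pos: [468.7, 122.6, 32.8]
tcp_rot: [3.138, -0.0, 1.871]
ft_force: [-0.3, 1.3, 1.2]
opening: 0.006
t 11.2 tcp [468.66 122.58  32.76] rot [179.8   -0.03 107.19] f [-0.31  1.26  1.19] op 0.006 tin [ 0.62 19.68 16.96]
turn deg -0.05512191541006499
(0, 15, 10) [-4.68 -0.64  6.95]
```

View pics/s11c.png

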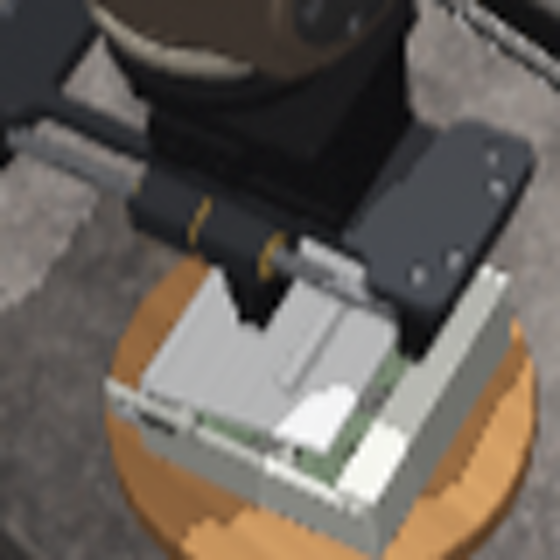

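```bash
python3 -m pendant '[[-1,-0.5,2,0],[-2,-0.5,4,0],[-3,-0.5,5.5,0],[-3,-0.5,5.5,0]]' 1;python3 -m pendant '[[0,0,1,0],[0,0,2,0],[0,0,2,0]]' 1;python3 -c "
from tool import *
show((0,15,10))
p=vision.read_camera('side')
cv2.imwrite('pics/s12c.png',cv2.resize(p['pixels'][145:225,205:285,::-1],None,fx=7,fy=7,interpolation=2))
"
```

```text
t: 11.75
eef_pos: [469.0, 119.4, 26.9]
tcp_rot: [3.138, -0.0, 1.871]
ft_force: [0.3, 1.0, 1.4]
opening: 0.004
t: 12.12
eef_pos: [469.2, 119.3, 25.3]
tcp_rot: [3.138, -0.0, 1.871]
ft_force: [-1.4, -0.4, 7.4]
opening: 0.004
t 12.12 tcp [469.17 119.33  25.28] rot [179.79  -0.01 107.19] f [-1.37 -0.44  7.43] op 0.004 tin [ 0.14 16.42  9.48]
turn deg -0.04964378423489945
(0, 15, 10) [-1.42 -0.14 -0.52]
```

View pics/s12c.png

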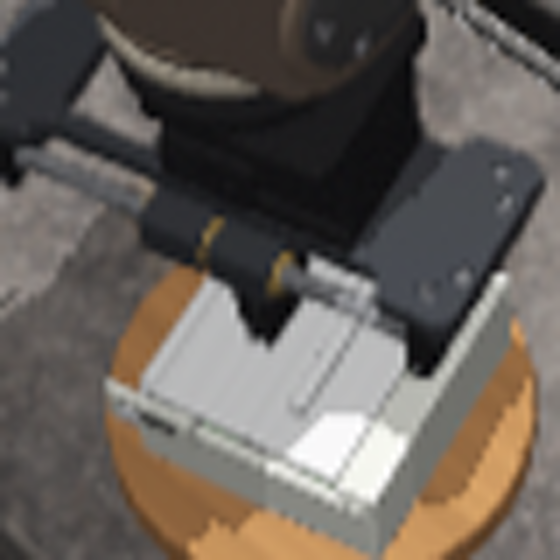

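```bash
python3 -m pendant '[[-2,0,0.3,0],[-4,0,0.3,0],[-6,0,0.3,0]]' 1;python3 -m pendant '[[-2,0,0.2,0],[-4,0,0.2,0]]' 1;python3 -m pendant '[[-1.5,0,0,0],[-3,0,0,0]]' 1;python3 -c "
from tool import *
show((0,-11,10))
p=vision.read_camera('side')
cv2.imwrite('pics/s13c.png',cv2.resize(p['pixels'][145:225,205:285,::-1],None,fx=7,fy=7,interpolation=2))
"
```

```text
t: 12.55
eef_pos: [470.9, 113.8, 25.3]
tcp_rot: [3.138, -0.0, 1.871]
ft_force: [-3.0, 4.0, 8.2]
opening: 0.005
t: 12.8
eef_pos: [472.0, 110.1, 25.3]
tcp_rot: [3.138, -0.001, 1.871]
ft_force: [-1.9, 4.2, 8.1]
opening: 0.005
t: 13.05
eef_pos: [472.9, 107.4, 25.4]
tcp_rot: [3.137, -0.001, 1.871]
ft_force: [-0.8, 2.9, 4.4]
opening: 0.001
t 13.05 tcp [472.88 107.35  25.42] rot [179.76  -0.04 107.19] f [-0.83  2.9   4.38] op 0.001 tin [0.14 3.88 9.62]
turn deg -0.0477591529081085
(0, -11, 10) [-14.88  -0.13  -0.39]
```

View pics/s13c.png

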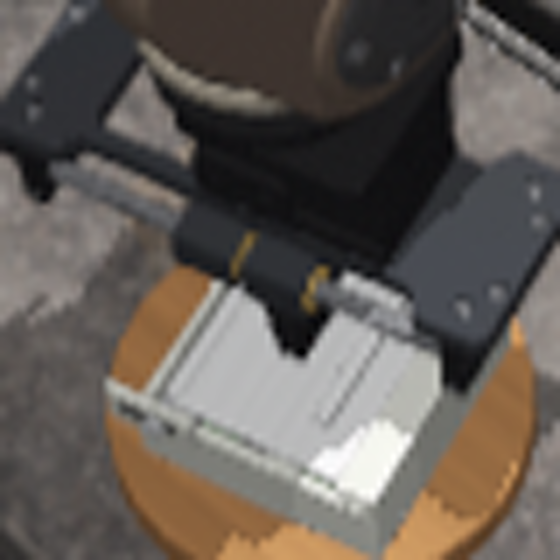

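```bash
python3 -m pendant '[[-1.5,0,0.4,0],[-3,0,0.5,0]]' 1;python3 -m pendant '[[-1.5,0,0.2,0],[-3,0,0.2,0]]' 1;python3 -c "
from tool import *
show((0,-11,10))
p=vision.read_camera('side')
cv2.imwrite('pics/s14c.png',cv2.resize(p['pixels'][145:225,205:285,::-1],None,fx=7,fy=7,interpolation=2))
"
```

```text
t: 13.35
eef_pos: [473.8, 104.4, 25.2]
tcp_rot: [3.137, -0.001, 1.871]
ft_force: [-1.9, 2.9, 8.9]
opening: 0.006
t: 13.6
eef_pos: [474.8, 101.8, 25.2]
tcp_rot: [3.137, -0.001, 1.871]
ft_force: [-2.0, 4.6, 8.2]
opening: 0.004
t 13.6 tcp [474.78 101.8   25.2 ] rot [179.73  -0.06 107.18] f [-1.97  4.57  8.17] op 0.004 tin [ 0.3  -1.98  9.4 ]
turn deg -0.06220213519062272
(0, -11, 10) [-9.02 -0.29 -0.61]
```

View pics/s14c.png

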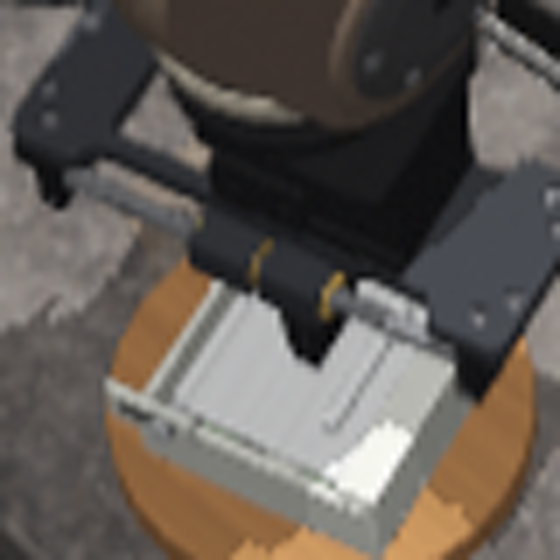

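```bash
python3 -m pendant '[[-1.5,0,0.1,0],[-3,0,0.1,0]]' 1;python3 -m pendant '[[-1.5,0,0.1,0],[-3,0,0.1,0]]' 1;python3 -m pendant '[[-1,0,0.1,0],[-2,0,0.1,0]]' 1;python3 -c "
from tool import *
show((0,-11,10))
p=vision.read_camera('side')
cv2.imwrite('pics/s15c.png',cv2.resize(p['pixels'][145:225,205:285,::-1],None,fx=7,fy=7,interpolation=2))
"
```

```text
t: 13.9
eef_pos: [475.8, 99.0, 25.2]
tcp_rot: [3.137, -0.001, 1.871]
ft_force: [-0.7, 4.8, 6.6]
opening: 0.006
t: 14.15
eef_pos: [476.8, 96.1, 25.2]
tcp_rot: [3.136, -0.001, 1.87]
ft_force: [0.2, 2.9, 4.8]
opening: 0.001
t: 14.4
eef_pos: [477.4, 94.3, 25.2]
tcp_rot: [3.136, -0.001, 1.87]
ft_force: [-1.0, 3.6, 5.6]
opening: 0.005
t 14.4 tcp [477.41  94.32  25.24] rot [179.69  -0.07 107.17] f [-0.98  3.58  5.63] op 0.005 tin [ 0.61 -9.9   9.44]
turn deg -0.07262805904651966
(0, -11, 10) [-1.1  -0.6  -0.56]
```

View pics/s15c.png

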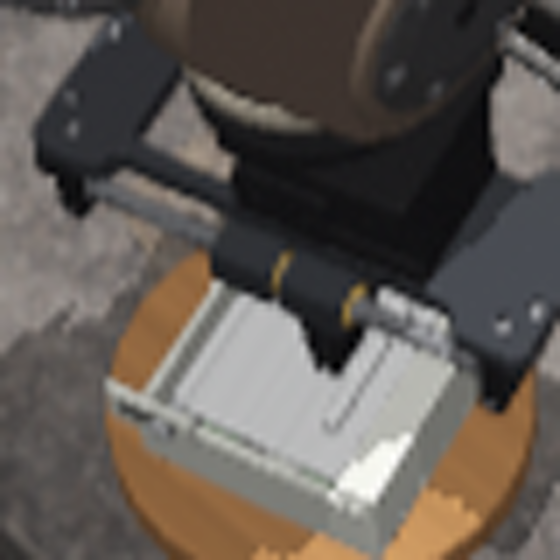

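```bash
python3 -m pendant '[[-1.5,0,0.1,0],[-3,0,0.1,0]]' 1;python3 -m pendant '[[-1,0,0.1,0],[-2,0,0.1,0]]' 1;python3 -c "
from tool import *
show((0,-11,10))
p=vision.read_camera('side')
cv2.imwrite('pics/s16c.png',cv2.resize(p['pixels'][145:225,205:285,::-1],None,fx=7,fy=7,interpolation=2))
"
```

```text
t: 14.7
eef_pos: [478.3, 91.5, 25.2]
tcp_rot: [3.136, -0.001, 1.87]
ft_force: [-1.5, 2.6, 6.4]
opening: -0.0
t: 14.95
eef_pos: [478.7, 89.9, 25.1]
tcp_rot: [3.136, -0.002, 1.87]
ft_force: [-1.6, 8.4, 7.0]
opening: 0.003
t 14.95 tcp [478.74  89.92  25.13] rot [179.69  -0.11 107.14] f [-1.64  8.43  7.  ] op 0.003 tin [  0.56 -14.5    9.33]
turn deg -0.10122530855171931
(0, -11, 10) [ 3.5  -0.57 -0.67]
```

View pics/s16c.png

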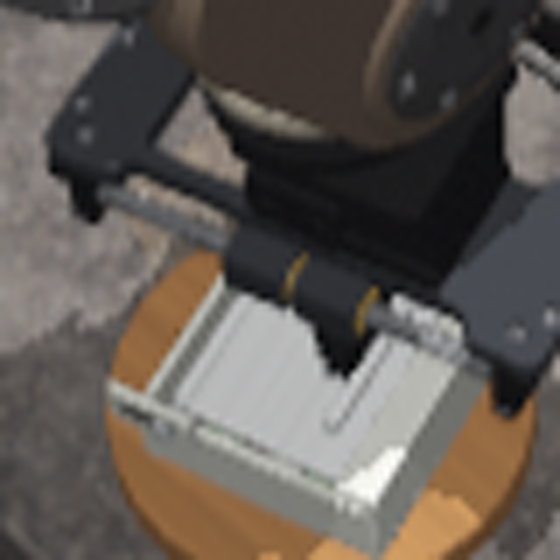

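```bash
python3 -m pendant '[[-1,0,0.2,0],[-1,0,0.2,0]]' 1;python3 -c "
from tool import *
show((0,-11,10))
p=vision.read_camera('side')
cv2.imwrite('pics/s17c.png',cv2.resize(p['pixels'][145:225,205:285,::-1],None,fx=7,fy=7,interpolation=2))
"
```

```text
t: 15.25
eef_pos: [478.9, 89.4, 25.0]
tcp_rot: [3.136, -0.003, 1.87]
ft_force: [-2.1, 7.5, 6.3]
opening: 0.005
t 15.25 tcp [478.88  89.41  25.02] rot [179.69  -0.14 107.13] f [-2.09  7.52  6.34] op 0.005 tin [  0.55 -15.03   9.22]
turn deg -0.11262384077801023
(0, -11, 10) [ 4.03 -0.55 -0.77]
```

View pics/s17c.png

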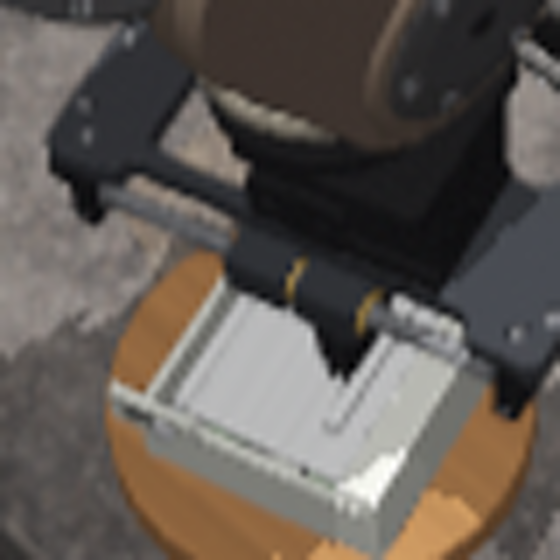

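```bash
python3 -m pendant '[[0,0,-3,0],[0,0,-10,0],[0,0,-40,0],[0,0,-90,0],[50,0,-130,0],[110,0,-130,0],[170,0,-130,0],[230,0,-130,0]]' 1;python3 -c "
from tool import *
show()
for n,(x0,x1,y0,y1) in dict(side=(205,285,155,235),top=(205,285,180,260)).items():
    p=vision.read_camera(n)
    o=cv2.resize(p['pixels'][y0:y1,x0:x1,::-1],None,fx=7,fy=7,interpolation=2)
    for X in[(50,-48,47),(-50,-48,47),(-50,-33,47),(50,-33,47)]:
        u=(proj(p,W(X))-[x0,y0]+.5)*7;cv2.circle(o,tuple(int(v) for v in u),2,(0,0,255),-1)
    for sl,c in((0,(0,255,255)),(.013,(0,255,0))):
        for X in[(30,46-52+3,47),(-30,46-52+3,47),(45,46,40),(-45,46,40)]:
            u=(proj(p,W((X[0],X[1]-sl*1000,X[2])))-[x0,y0]+.5)*7;cv2.circle(o,tuple(int(v) for v in u),2,c,-1)
    cv2.imwrite('pics/e_%s.png'%n,o)
"
```

```text
t: 16.3
eef_pos: [410.0, 310.2, 156.1]
tcp_rot: [3.135, -0.002, 1.869]
ft_force: [1.8, -0.2, 0.2]
opening: 0.005
t 16.3 tcp [409.99 310.18 156.13] rot [179.64  -0.13 107.11] f [ 1.77 -0.23  0.24] op 0.005 tin [  0.19 216.24 140.33]
turn deg -0.12831242035873136
```

View pics/e_side.png

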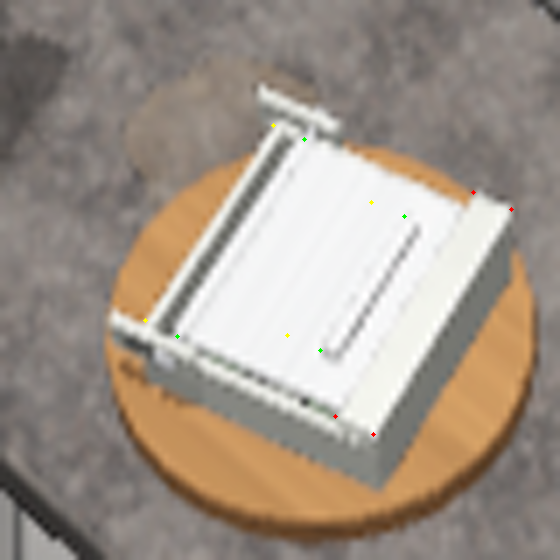

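View pics/e_top.png

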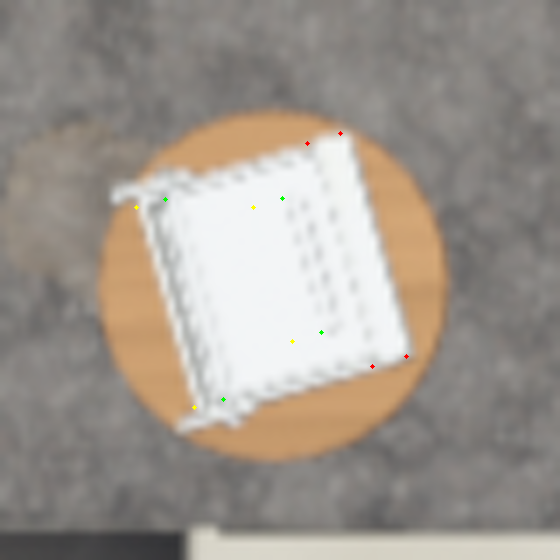

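```bash
python3 -c "
from tool import *
p=vision.read_camera('side');save(p,'fin_side');q=vision.read_camera('top');save(q,'fin_top')
for n,boxes in dict(side=[(250,285,175,230),(216,236,192,212),(240,262,160,180)],top=[(248,270,193,238),(218,236,196,212),(225,246,232,246)]).items():
    a=cv2.imread('pics/%s0.png'%n,0).astype(np.float32);b=cv2.imread('pics/fin_%s.png'%n,0).astype(np.float32)
    for x0,x1,y0,y1 in boxes:
        w=np.eye(2,3,dtype=np.float32)
        try:
            c,w=cv2.findTransformECC(a[y0:y1,x0:x1],b[y0:y1,x0:x1],w,cv2.MOTION_TRANSLATION,(3,200,1e-5),None,1)
            print(n,x0,y0,'cc',c,w[:,2])
        except Exception as e: print(n,'fail')
np.set_printoptions(linewidth=200,precision=0)
# profile along tin y across flap, averaged over x
for pic,n in((p,'side'),(q,'top')):
    g=pic['pixels'].astype(np.float32).mean(2)
    ys=np.arange(52,-54,-1.5);out=[]
    for y in ys:
        z=41
        vals=[cv2.getRectSubPix(g,(1,1),tuple(float(v) for v in proj(pic,W((x,y,z)))))[0,0] for x in range(-24,25,4)]
        out.append(np.mean(vals))
    print(n);print(np.array(list(zip(ys,out))).T)
"
```

```text
side 250 175 cc 0.735389199273263 [-0.19  0.42]
side 216 192 cc 0.4280282471656102 [-0.52  0.17]
side 240 160 cc 0.6895146344697263 [-0.55  0.21]
top 248 193 cc 0.9004705899505686 [-0.07 -0.25]
top 218 196 cc 0.9075444818414938 [ 0.9  -0.01]
top 225 232 cc 0.8645275003404462 [ 0.52 -0.15]
side
[[ 52.  50.  49.  48.  46.  44.  43.  42.  40.  38.  37.  36.  34.  32.  31.  30.  28.  26.  25.  24.  22.  20.  19.  18.  16.  14.  13.  12.  10.   8.   7.   6.   4.   2.   1.  -0.  -2.  -4.  -5.
   -6.  -8. -10. -11. -12. -14. -16. -17. -18. -20. -22. -23. -24. -26. -28. -29. -30. -32. -34. -35. -36. -38. -40. -41. -42. -44. -46. -47. -48. -50. -52. -53.]
 [148. 149. 149. 152. 173. 209. 218. 183. 137. 118. 132. 179. 225. 241. 237. 233. 238. 243. 245. 245. 245. 244. 243. 243. 244. 244. 245. 246. 245. 244. 244. 245. 246. 245. 244. 244. 244. 245. 244.
  243. 243. 244. 245. 242. 238. 242. 245. 230. 197. 195. 227. 244. 246. 246. 246. 241. 237. 239. 240. 241. 241. 241. 241. 242. 242. 232. 189. 137. 117. 116. 116.]]
top
[[ 52.  50.  49.  48.  46.  44.  43.  42.  40.  38.  37.  36.  34.  32.  31.  30.  28.  26.  25.  24.  22.  20.  19.  18.  16.  14.  13.  12.  10.   8.   7.   6.   4.   2.   1.  -0.  -2.  -4.  -5.
   -6.  -8. -10. -11. -12. -14. -16. -17. -18. -20. -22. -23. -24. -26. -28. -29. -30. -32. -34. -35. -36. -38. -40. -41. -42. -44. -46. -47. -48. -50. -52. -53.]
 [158. 158. 161. 169. 184. 204. 211. 199. 187. 193. 207. 216. 221. 230. 236. 237. 236. 238. 241. 243. 244. 244. 245. 245. 245. 245. 245. 245. 245. 245. 245. 245. 245. 245. 245. 245. 245. 245. 245.
  245. 245. 245. 245. 244. 243. 238. 235. 236. 238. 236. 230. 229. 235. 240. 242. 243. 241. 236. 234. 237. 240. 242. 244. 244. 244. 243. 239. 227. 204. 182. 169.]]
```

```bash
python3 -c "
from tool import *
show(); p=vision.read_camera('side'); cv2.imwrite('pics/f.png',p['pixels'][:,:,::-1]); show(); print(job.job_done())"
```

```text
t 16.5 tcp [410.12 309.14 155.63] rot [179.7   -0.11 107.27] f [ 0.19 -1.21 -0.23] op 0.004 tin [  0.   215.21 139.83]
turn deg 0.03215508576306689
t 16.55 tcp [410.51 308.31 155.58] rot [179.71  -0.12 107.18] f [-0.2   0.44  0.16] op 0.004 tin [  0.13 214.3  139.78]
turn deg -0.06504071747733793
the job is handed in; nothing more can be done
None
```

View pics/f.png

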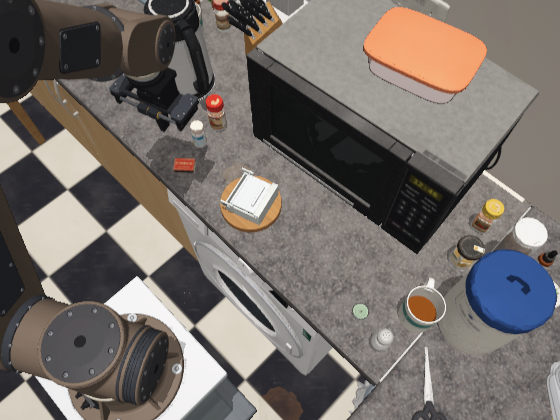

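The tin is shut and the job was handed in at about 16.6 s. With the closed fingertip I folded the flap over the candles and pressed it flat. I then slid it under the lip, let go straight up and backed away.

**Final pictures:** The flap lies flat and stayed shut after release. Its edge is under the lip, and the bystanders look untouched. The tin's lip moved less than about 1 mm.

**Doubtful or in disagreement:**
- **First pass missed.** The fingertip showed about 30 mm higher in the images than the reported TCP. My first push therefore went over the flap without touching it. I worked with a 30 mm height correction from then on.
- **Flap mostly moved by drag.** Friction under the pressed finger carried the flap most of the way. The ridge itself was only pushed at the end.
- **Fully home is not certain.** The images put the slide at 12 to 13 mm, give or take 1 mm, against 13 mm for fully home. The flap stopped following the finger and did not visibly move under the last push of about 8 N at the ridge. That push may have shifted the tin slightly, as two hinge-side patches in the top view came out 0.5 to 0.9 pixel (about 2 to 3 mm) off. Those matches are weak, because the flap moved through those patches.

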